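Gauge the transport case and show the rod

ROBOT

A 6-joint arm with a two-finger parallel gripper is mounted at the origin on the work surface. World frame = base frame: x ahead of the robot, y to its left, z up, the work surface at z = 0. Lengths are in m, angles in rad, forces in N, time in s.
With the tool pointing down it reaches from about 0.325 to 0.75 m from the base axis. Payload 7.6 kg.
Tool frame: the origin (TCP) lies on the front face of the gripper's body, between the roots of the fingers; the fingertips stand 73 mm ahead of it and the grasp point (between the pads) lies 54 mm ahead of it; x points along the fingers, y is the direction in which the jaws open and shut, and the axes are right-handed (so a half turn about x gives the same grasp; the last joint's range is limited). The gripper opens to 85 mm and grips with 20 to 120 N. Pads are 22 mm wide; open, the fingers measure 114 mm over their backs; the gripper's body (76 mm by 85 mm) begins 54 mm behind the grasp point. The pads swing forward as they close: fully open they stand 13 mm farther back than shut.
Start: joints at [-1.172, 0.052, 1.401, -0, 1.689, -0.07], TCP at [0.237, -0.468, 0.304] pointing down, gripper open.
Joint ranges: [-2.9, 2.9], [-0.91, 2.17], [0.12, 2.37], [-1.06, 4.2], [0.26, 2.73], [-2.93, 2.93]. Speed limits (rad/s): [2.57, 2.57, 3.01, 3.14, 3.14, 3.14].

INTERFACE

Orientations are given as a 3x3 rotation matrix whose columns are the frame's x, y, z axes.
In Python, from cell import * gives the robot as it stands.
- The arm moves only by the tool servo_tool, never from a script. Its argument "deltas" is a list of rows, each an object with "dp": the shift along the tool's x, y, z in cm, a list of three; "yaw": the turn about the tool's x in degrees. In form: [{"dp": [x, y, z], "yaw": yaw}, ...]. A call has 1 to 8 rows; each row shifts and turns the commanded pose from where the row before left it, along the tool's axes as they then stand; what a row does not reach is not made up. A row lasts 1/10 s, in which the tool goes at most 50 mm and 8.59 degrees, less where a joint would pass 70% of its speed; a pose out of reach is approached as far as the arm can. A call with a gripper value outside its range is refused whole. "claw" is the opening in per cent of the stroke, from 0 (shut) to 100 (fully open), set as the call begins (left out, the last holds). The fingers move at their own pace and stop on an object; "grip_force" is the grip in N (left out, the last holds). Time passes only in rows, so rows that do not move let the fingers close. It gives the time, the measured TCP pose, the force and the opening at its end, in the units of the state.
- observe(): the state, without advancing time (a new reading comes with each control period).
- capture(name): name is "scene" or "top" or "wrist"; returns (picture, depth): 480x640x3 uint8, red, green, blue; 480x640 float32, m along the optical axis (not along the pixel's ray), 0 where there is no reading.
- calibration(name): a dict with "fovy" (degrees; the focal length in pixels is half the picture's height over the tangent of half this angle, whatever the lens; pixels are square), "cx", "cy" (the principal point, pixels), "T" (4x4, takes a point from camera to world coordinates). Camera axes: x right, y down, z forward; pixel columns grow to the right and rows downward; lengths in m; the calibration is good to about 2 mm. The wrist camera is an equidistant fisheye: a pixel r from the principal point sees the ray r / f radians off the axis. A picture is of the moment at which its call begins: read the wrist's pose just before it. calibration takes no time and is no camera call; for the wrist camera it gives the pose at the moment of the call.
- close_job(): hands the job in, once; it reports no verdict.
The state is a dict: "clock": time; "joints": joint angles; "qd": joint speeds; "joint_efforts": joint torques, N m; "eef_pos": TCP position; "tcp_rot": TCP orientation; "ft_force": force on the tool from outside, world axes, zero at the start; "ft_torque": the same for the moment, N m; "grip_width": finger opening in m.
Only numpy, scipy, OpenCV 4.12 (cv2) and the standard library are available. Lean on these libraries where they do the work, as an engineer would, in place of code of your own. Each camera call takes 0.05 s, during which the arm holds its last target.

TASK

At the sample reception desk, pull the gauge rod up out of the desk holder and push it upright, tip first, down the guide tube of the sample transport case until its collar stops on the tube's mouth. Leave it fully home for a moment, draw it right out again and finish holding it up in the gripper, the rod lying level (horizontal) and still, well above the top of the guide tube and touching nothing but the gripper, so that the rings at its tip can be read. Do not let go at the end: the program finishes while holding the rod; leave the stapler and the jar where they are.

Things in the scene. Friction and masses are not known exactly. Their poses are not given: they have to be found in the camera images.
- gauge_grip (a point): Centre of the gauge rod's handle: grey plastic, 18 x 18 mm square, 64 mm long. The gauge (about 70 to 130 g, one straight rigid piece) is handle, collar, then rod. z runs along it from tip to handle; x, y are square to the handle's flats. Collar underside 38 mm, tip 128 mm, balance point about 25 mm from here. At the start it stands upright in the holder, tip down, handle from 106 to 170 mm above the bench.
- gauge_tip (a point): Tip of the gauge's round steel rod (10 mm in diameter, 90 mm long below the collar; dark rings near the tip, last 8 mm tapered to 5 mm), on its axis; same axes as gauge_grip.
- gauge_collar (a point): Centre of the underside of the gauge's steel collar (26 mm in diameter, 6 mm thick), the face that stops on the tube, 90 mm from the tip; same axes as gauge_grip. At the start it rests on the holder's top.
- tube_mouth (a point): Centre of the top opening of the guide tube, an upright aluminium tube fixed in the transport case: bore 14 mm, outside 32 mm, mouth 130 mm above the bench and 30 mm above the lid, 120 mm deep or more. z up the tube. Case centre lies 45 mm along this point's +x.
- case: Sample transport case, fixed: white box with grey lid, 206 (x) x 176 (y) mm, 100 mm high, origin under its centre. A black bail handle rises 23 mm above the lid, 95 mm from the tube along +x. The case may be on the left or right, the holder on the other side.
- holder_hole (a point): Mouth of the holder hole in which the gauge stands, in the top of the holder, 100 mm above the bench; hole 14 mm wide, 96 mm deep, z up. The holder's centre is 26 mm along this point's +y.
- holder: Fixed black desk holder, a block 64 (x) x 104 (y) mm, 100 mm high, origin under its centre. Two fixed pencil stubs rise to at most 118 mm above the bench, 48 to 62 mm along +y from the gauge's hole.
- stapler_mid (a point): Centre (half-way up) of a loose stapler 120 x 34 x 49 mm (long along its x); leave it alone.
- jar_mid (a point): Centre (half-way up) of a closed specimen jar, 52 mm in diameter, 65 mm high; leave it alone.

How it is judged:
On the way, in this order (a step that is already met when the one before it is completed fails the run):
1. the gauge is pulled clear of the holder: its tip above the holder's top (z of gauge_tip in the frame of holder_hole above 0.003 m), for 0.1 s.
2. the gauge is fully home in the guide tube: upright, collar within 3 mm of the tube's mouth (z of gauge_collar in the frame of tube_mouth below 0.003 m and horizontal distance between gauge_collar and tube_mouth below 0.005 m and horizontal distance between gauge_tip and tube_mouth below 0.008 m and angle between gauge_tip's own z axis and vertical below 0.12 rad), for 0.3 s.
3. the gauge is drawn right out: its tip above the tube's mouth (z of gauge_tip in the frame of tube_mouth above 0.005 m), for 0.1 s.
At the end, for the whole second after the job is handed in: The gripper still holds the gauge: rod level within 10 degrees of horizontal (tip pointing in any direction), tip and handle centre both higher than 160 mm above the bench, at rest (below 0.03 m/s and 0.15 rad/s), and touching neither the case, the holder, the bench, the stapler nor the jar (angle between gauge_tip's own z axis and vertical between 1.396 and 1.745 rad and height (world z) of each of gauge_tip, gauge_grip above 0.16 m and contact force between gauge and the fingers above 1 N and contact force between gauge and case below 0.05 N and contact force between gauge and holder below 0.05 N and contact force between gauge and table below 0.05 N and contact force between gauge and stapler below 0.05 N and contact force between gauge and jar below 0.05 N and linear speed of gauge below 0.03 m/s and angular speed of gauge below 0.15 rad/s); the arm keeps its last pose, push and grip.
It fails at once if the stapler is pushed more than 40 mm or knocked over (distance of stapler_mid from where it was at the start of the episode above 0.04 m or angle between stapler_mid's own z axis and vertical above 0.6 rad).
It fails at once if the jar is pushed more than 40 mm or knocked over (distance of jar_mid from where it was at the start of the episode above 0.04 m or angle between jar_mid's own z axis and vertical above 0.6 rad).
It also fails if it takes over 61 s, if anything falls off the work surface, if the arm or the gripper's body presses on something with over 40 N, if the wrist force passes 120 N, or if a joint passes its speed limit or range.

## Working session

There is one attempt and no reset: what is moved stays moved. The work goes in short steps, Python scripts to look and compute and a tool call to move; the robot and the scene stay as the last step left them, time stands still between calls to the robot, and variables do not carry over. Pictures are saved under pics/ and viewed, and the job is handed in when it is done.

Besides the shell and the picture viewer there is one more tool, called after "Request:" by a JSON object that holds its "op" and its "data". servo_tool: Moves the arm, as the interface text tells. Its arguments: {"type":"object","properties":{"deltas":{"type":"array","items":{"type":"object","properties":{"dp":{"type":"array","items":{"type":"number"}},"yaw":{"type":"number"}}}},"claw":{"type":"number"},"grip_force":{"type":"number"}},"required":["deltas"]}

```bash
ls; mkdir -p pics; cat > h.py <<'E'
from cell import *
import numpy as np, cv2
def snap(name,fn):
    c=calibration(name); p,d=capture(name)
    cv2.imwrite('pics/'+fn+'.png',p[:,:,::-1]); np.savez('pics/'+fn+'.npz',p=p,d=d,T=c['T'],fovy=c['fovy'],cx=c['cx'],cy=c['cy'])
    return p,d,c
def load(fn):
    z=np.load('pics/'+fn+'.npz'); return z['p'],z['d'],{k:z[k] for k in('T','fovy','cx','cy')}
def ray(c,u,v,fish=False):
    f=240/np.tan(np.radians(c['fovy'])/2); x=u-c['cx'];y=v-c['cy']
    if fish:
        r=np.hypot(x,y);t=r/f; k=np.sin(t)/max(r,1e-9); dd=np.array([x*k,y*k,np.cos(t)])
    else: dd=np.array([x/f,y/f,1.])
    T=np.array(c['T']); return T[:3,3],T[:3,:3]@dd
def onz(c,u,v,z,fish=False):
    o,d=ray(c,u,v,fish); return o+d*(z-o[2])/d[2]
def cloud(d,c):
    f=240/np.tan(np.radians(c['fovy'])/2); v,u=np.mgrid[:480,:640]
    P=np.stack([(u-c['cx'])/f*d,(v-c['cy'])/f*d,d],-1); T=np.array(c['T']); return P@T[:3,:3].T+T[:3,3]
E
python3 - <<'E'
from h import *
s=observe(); print({k:np.round(v,3).tolist() for k,v in s.items()})
for n in('scene','top','wrist'):
    p,d,c=snap(n,n+'0'); print(n,c['fovy'],c['cx'],c['cy'],np.round(c['T'],3).tolist())
E
```

```text
pics
{'clock': 0.0, 'joints': [-1.172, 0.053, 1.402, 0.0, 1.689, -0.07], 'qd': [0.0, 0.0, -0.001, 0.001, -0.0, -0.001], 'joint_efforts': [-0.0, -38.167, -36.019, -0.0, 0.006, 0.0], 'eef_pos': [0.237, -0.468, 0.303], 'tcp_rot': [[-0.001, 0.452, -0.892], [0.001, -0.892, -0.452], [-1.0, -0.002, -0.0]], 'ft_force': [0.528, -0.338, 0.465], 'ft_torque': [0.022, 0.016, 0.007], 'grip_width': 0.085}
scene 49.36806032403828 313.637619662399 236.38351745831784 [[0.457, 0.551, -0.698, 1.208], [0.889, -0.275, 0.365, -0.333], [0.009, -0.788, -0.616, 0.644], [0.0, 0.0, 0.0, 1.0]]
top 47.168263683472205 320.6768325020107 251.4362251517468 [[0.003, -0.982, 0.189, 0.44], [-1.0, -0.006, -0.014, -0.014], [0.014, -0.189, -0.982, 0.902], [0.0, 0.0, 0.0, 1.0]]
wrist 65.70646984690485 319.589554093416 241.4163590059746 [[0.451, -0.862, -0.23, 0.296], [-0.892, -0.436, -0.116, -0.439], [-0.001, 0.258, -0.966, 0.373], [0.0, 0.0, 0.0, 1.0]]
```

View pics/scene0.png

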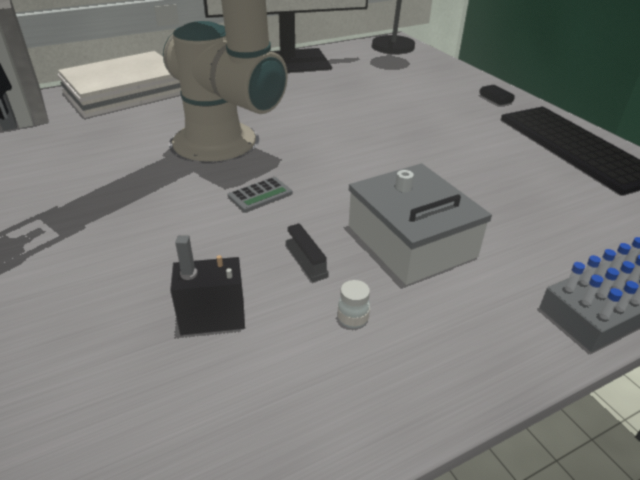

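View pics/top0.png

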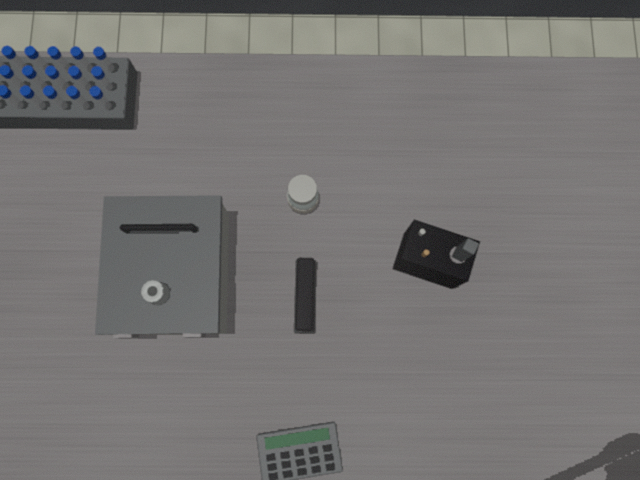

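View pics/wrist0.png

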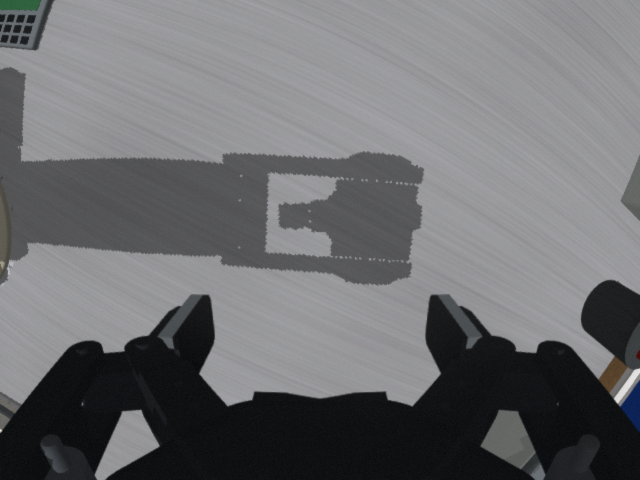

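The scene view shows the holder at (208,295) with the gauge handle at (185,250), the stapler at (308,252), the jar at (354,303), and the case at (418,222) with the tube at (405,180). In the top view the handle is at about (465,248), the holder block at (437,254), the tube mouth at (152,291) and the bail at (160,228).

```bash
python3 - <<'E'
from h import *
p,d,c=load('top0'); P=cloud(d,c)
def box(m,lab):
    m=m.astype(np.uint8); 
    ys,xs=np.nonzero(m); 
    if len(xs)<5: print(lab,'few',len(xs)); return
    q=P[m>0][:,:2].astype(np.float32); r=cv2.minAreaRect(q); (ce,sz,a)=r
    print(lab,len(xs),'px',xs.mean().round(1),ys.mean().round(1),'med z',np.median(P[m>0][:,2]).round(4),'rect c',np.round(ce,4),'sz',np.round(sz,4),'ang',round(a,2),'mean',q.mean(0).round(4))
Z=P[...,2]; v,u=np.mgrid[:480,:640]
R=(u>380)&(u<500)&(v>200)&(v<300)
L=(u>80)&(u<240)&(v>180)&(v<345)
M=(u>270)&(u<335)
box(R&(Z>0.160)&(Z<0.18),'handle top')
box(R&(Z>0.094)&(Z<0.104),'holder top')
box(R&(Z>0.109)&(Z<0.125),'stubs/collar')
box(L&(Z>0.124)&(Z<0.137),'tube rim')
box(L&(Z>0.095)&(Z<0.105),'lid')
box(L&(Z>0.110)&(Z<0.127)&(v<250),'bail')
box(M&(v>165)&(v<220)&(Z>0.06),'jar'); box(M&(v>240)&(v<345)&(Z>0.03),'stapler')
p,d,c=load('scene0');P=cloud(d,c);Z=P[...,2]
R=(u>150)&(u<250)&(v>220)&(v<345);L=(u>340)&(u<500)&(v>150)&(v<290)
box(R&(Z>0.165)&(Z<0.175),'s handle top');box(R&(Z>0.12)&(Z<0.16),'s handle')
box(R&(Z>0.094)&(Z<0.104),'s holder top');box(L&(Z>0.126)&(Z<0.134),'s tube rim');box(L&(Z>0.095)&(Z<0.105),'s lid')
E
```

```text
handle top 199 px 469.3 246.6 med z 0.1696 rect c [ 0.5891 -0.2276] sz [0.0183 0.0188] ang 60.61 mean [ 0.5885 -0.2268]
holder top 2487 px 436.7 250.1 med z 0.1 rect c [ 0.5978 -0.2033] sz [0.1044 0.0652] ang 71.52 mean [ 0.597  -0.1977]
stubs/collar 112 px 439.0 248.9 med z 0.1152 rect c [ 0.5944 -0.1973] sz [0.0757 0.033 ] ang 61.47 mean [ 0.5956 -0.1975]
tube rim 369 px 152.8 285.9 med z 0.1292 rect c [0.5711 0.2052] sz [0.1124 0.0894] ang 1.56 mean [0.5375 0.2119]
lid 15592 px 159.0 265.8 med z 0.0995 rect c [0.5733 0.2138] sz [0.2111 0.1779] ang 1.03 mean [0.5717 0.2131]
bail 527 px 157.0 227.1 med z 0.1215 rect c [0.6247 0.2141] sz [0.0098 0.1098] ang 0.64 mean [0.6243 0.2134]
jar 659 px 301.9 188.5 med z 0.0649 rect c [0.5826 0.0044] sz [0.2859 0.0445] ang 0.17 mean [0.6987 0.0047]
stapler 1321 px 304.2 294.0 med z 0.0481 rect c [5.171e-01 1.000e-04] sz [0.028  0.1549] ang 89.87 mean [ 5.338e-01 -4.000e-04]
s handle top 129 px 182.1 240.4 med z 0.17 rect c [ 0.5902 -0.2271] sz [0.0184 0.0183] ang 63.5 mean [ 0.5923 -0.2273]
s handle 310 px 185.1 257.4 med z 0.1405 rect c [ 0.5959 -0.226 ] sz [0.0139 0.0237] ang 10.43 mean [ 0.5965 -0.2282]
s holder top 1772 px 206.9 275.9 med z 0.1007 rect c [ 0.5982 -0.2024] sz [0.104  0.0681] ang 71.22 mean [ 0.6052 -0.2022]
s tube rim 141 px 404.7 174.9 med z 0.1303 rect c [0.5329 0.2133] sz [0.0305 0.0301] ang 53.83 mean [0.5333 0.2123]
s lid 5570 px 418.5 204.2 med z 0.1011 rect c [0.5754 0.2149] sz [0.2118 0.1802] ang 0.77 mean [0.5897 0.207 ]
```

```bash
python3 - <<'E'
from h import *
p,d,c=load('top0'); a=cv2.resize(p[210:300,390:490],None,fx=6,fy=6,interpolation=cv2.INTER_CUBIC); b=cv2.resize(p[265:320,120:185],None,fx=6,fy=6,interpolation=cv2.INTER_CUBIC)
p2,_,_=load('scene0'); e=cv2.resize(p2[225:285,165:215],None,fx=6,fy=6,interpolation=cv2.INTER_CUBIC);e2=cv2.resize(p2[160:200,380:430],None,fx=6,fy=6,interpolation=cv2.INTER_CUBIC)
cv2.imwrite('pics/za.png',a[:,:,::-1]);cv2.imwrite('pics/zb.png',b[:,:,::-1]);cv2.imwrite('pics/ze.png',np.vstack([e,e2])[:,:,::-1])
E
```

```text
(no output)
```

View zoom.

View pics/za.png

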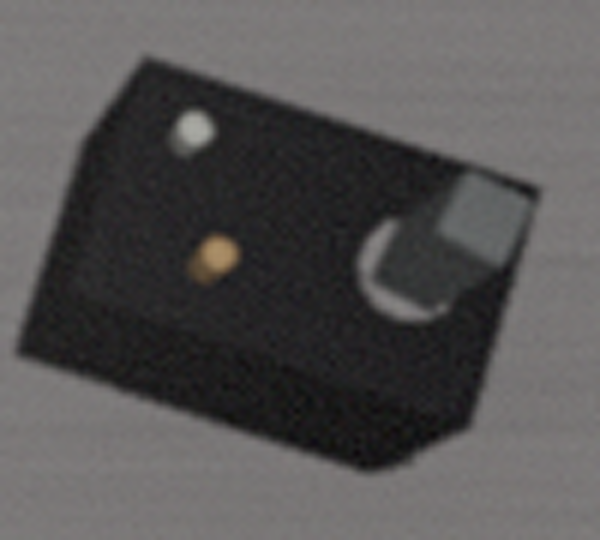

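View pics/zb.png

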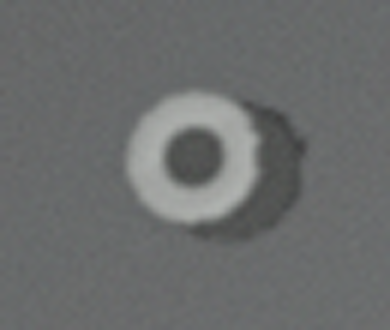

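View pics/ze.png

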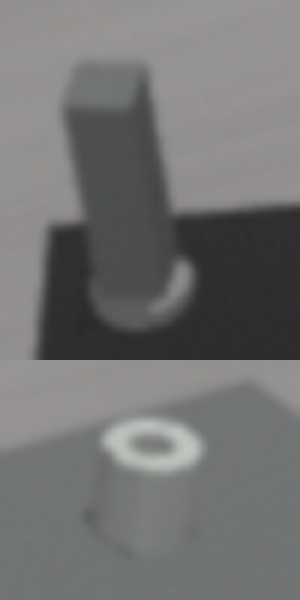

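Top crop: the bore is at about (152.3, 291.2), and the handle top's corners are about (469,238), (480,241), (473,254) and (463,249). The depth points agree with the given sizes (handle top 170 mm, holder top 100 mm, rim 130 mm). I'm moving over the gauge now and will refine with the wrist camera.

Request:
{"op": "servo_tool", "data": {"deltas": [{"dp": [0,-0.6,-4.5]},{"dp": [0,-0.7,-4.8]},{"dp": [0,-0.7,-4.8]},{"dp": [0,-0.7,-4.8]},{"dp": [0,-0.7,-4.8]},{"dp": [0,-0.7,-4.8]},{"dp": [0,-0.7,-4.8]},{"dp": [0,-0.7,-4.8]}], "claw": 100}}

```text
schema error: expected keys dp, yaw
```

Request:
{"op": "servo_tool", "data": {"deltas": [{"dp": [0,0,-4.0]},{"yaw": -7},{"yaw": -7},{"yaw": -7},{"yaw": -7},{"yaw": -7},{"dp": [0,0,0]}]}}

```text
schema error: expected keys dp, yaw
```

```bash
python3 - <<'E'
from h import *
s=observe(); print({k:np.round(s[k],4).tolist() for k in('clock','joints','eef_pos','tcp_rot','ft_force')})
snap('wrist','w1')
E
```

```text
{'clock': 0.15, 'joints': [-1.1723, 0.0527, 1.4015, 0.0, 1.6886, -0.0703], 'eef_pos': [0.2372, -0.4682, 0.3033], 'tcp_rot': [[-0.0004, 0.4518, -0.8921], [0.0011, -0.8921, -0.4518], [-1.0, -0.0012, -0.0001]], 'ft_force': [0.5729, 0.3493, 0.046]}
```

View pics/w1.png

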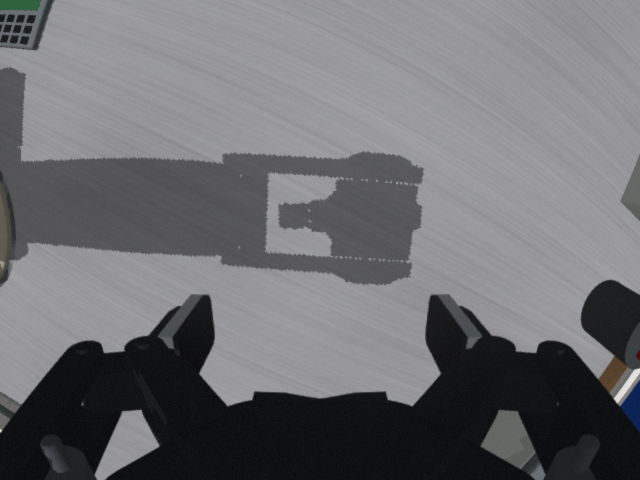

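The calls were refused because every row needs both keys, so nothing moved. I'm resending them.

Request:
{"op": "servo_tool", "data": {"deltas": [{"dp": [0,-0.6,-4.5],"yaw": 0},{"dp": [0,-0.7,-4.8],"yaw": 0},{"dp": [0,-0.7,-4.8],"yaw": 0},{"dp": [0,-0.7,-4.8],"yaw": 0},{"dp": [0,-0.7,-4.8],"yaw": 0},{"dp": [0,-0.7,-4.8],"yaw": 0},{"dp": [0,-0.7,-4.8],"yaw": 0},{"dp": [0,-0.7,-4.8],"yaw": 0}], "claw": 100}}

```text
clock: 1.0
eef_pos: [0.5537, -0.2457, 0.3037]
tcp_rot: [[-0.0, 0.452, -0.892], [-0.0, -0.892, -0.452], [-1.0, 0.0, 0.0]]
ft_force: [0.2, -0.6, 0.1]
grip_width: 0.0855
```

Request:
{"op": "servo_tool", "data": {"deltas": [{"dp": [0,0,-4.0],"yaw": 0},{"dp": [0,0,0],"yaw": -7},{"dp": [0,0,0],"yaw": -7},{"dp": [0,0,0],"yaw": -7},{"dp": [0,0,0],"yaw": -7},{"dp": [0,0,0],"yaw": -7},{"dp": [0,0,0],"yaw": 0}]}}

```text
clock: 1.7
eef_pos: [0.5879, -0.2291, 0.3035]
tcp_rot: [[-0.001, 0.882, -0.471], [0.0, -0.471, -0.882], [-1.0, -0.001, 0.0]]
ft_force: [-0.2, 0.6, -0.5]
grip_width: 0.0856
```

```bash
python3 - <<'E'
from h import *
s=observe(); print({k:np.round(s[k],4).tolist() for k in('clock','joints','eef_pos','tcp_rot','ft_force')})
snap('wrist','w2')
E
```

```text
{'clock': 1.7, 'joints': [-0.43, 0.3566, 1.0542, -0.0001, 1.7314, 0.06], 'eef_pos': [0.5879, -0.2291, 0.3035], 'tcp_rot': [[-0.0006, 0.8823, -0.4707], [0.0002, -0.4707, -0.8823], [-1.0, -0.0006, 0.0001]], 'ft_force': [-0.2371, 0.5871, -0.5156]}
```

View pics/w2.png

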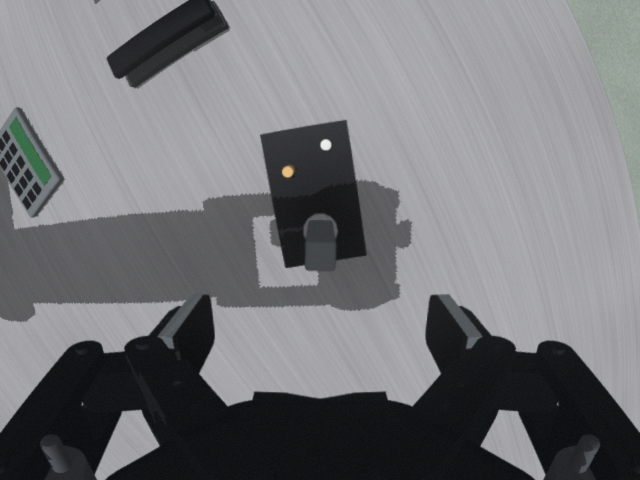

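The wrist view shows the handle top at about (320,258), between the jaws and almost square to them. The collar is at (320,228) and the stubs are at (288,171) and (326,145). I'll now measure the position and the angle.

```bash
python3 - <<'E'
from h import *
p,d,c=load('w2'); s=observe()
g=cv2.cvtColor(p,cv2.COLOR_RGB2GRAY); 
crop=cv2.resize(p[205:285,270:370],None,fx=6,fy=6,interpolation=cv2.INTER_CUBIC); cv2.imwrite('pics/w2z.png',crop[:,:,::-1])
# handle top: brighter grey than side
m=((g>60)&(g<110)).astype(np.uint8); m[:235]=0;m[275:]=0;m[:,:295]=0;m[:,345:]=0
print(g[250:266:4,296:346:4])
E
```

```text
[[23 24 32 70 73 71 72 71 72 71 37 27 25]
 [28 24 34 70 70 71 71 70 69 70 36 21 22]
 [27 28 37 72 73 71 72 71 72 71 36 30 39]
 [25 25 41 70 70 70 70 70 69 68 79 92 89]]
```

View pics/w2z.png

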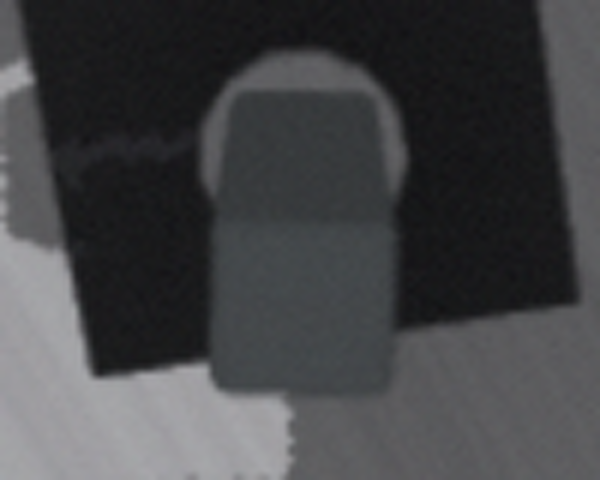

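```bash
python3 - <<'E'
from h import *
p,d,c=load('w2'); s=observe(); R=np.array(s['tcp_rot']);t=np.array(s['eef_pos'])
q=[onz(c,270+(a+.5)/6-.5,205+(b+.5)/6-.5,0.170,True) for a,b in[(212,222),(396,222),(396,393),(211,390)]]
q=np.array(q); print(q.round(4), 'centre',q.mean(0).round(4))
for i in range(4):
    e=q[(i+1)%4]-q[i]; print(np.linalg.norm(e).round(4), np.degrees(np.arctan2(e[1],e[0])).round(1))
print('tool y ang',np.degrees(np.arctan2(R[1,1],R[0,1])), 'offset in tool',(R.T@(q.mean(0)-t)).round(4))
for n in('top','scene'):
    p,d,c=load(n+'0'); g=cv2.cvtColor(p,cv2.COLOR_RGB2GRAY).astype(int)
    x0,y0=(152,291) if n=='top' else (405,174)
    m=np.zeros_like(g,np.uint8); 
    sub=g[y0-16:y0+17,x0-18:x0+19]
    w=(sub>(150 if n=='top' else 175)).astype(np.uint8)
    cn,_=cv2.findContours(w,cv2.RETR_EXTERNAL,cv2.CHAIN_APPROX_NONE); k=max(cn,key=cv2.contourArea)
    el=cv2.fitEllipse(k); u,v=el[0][0]+x0-18,el[0][1]+y0-16
    print(n,sub.max(),np.round(el,2) if 0 else el, 'px',u,v,onz(c,u,v,0.130).round(4), sub[16,::2])
E
```

```text
[[ 0.5862 -0.2164  0.17  ]
 [ 0.6016 -0.2246  0.17  ]
 [ 0.5937 -0.2398  0.17  ]
 [ 0.578  -0.2311  0.17  ]] centre [ 0.5899 -0.228   0.17  ]
0.0174 -28.1
0.0172 -117.4
0.0179 150.9
0.0168 60.9
tool y ang -28.289804881936703 offset in tool [ 0.1336  0.0013 -0.0019]
top 175 ((17.831392288208008, 15.86733627319336), (19.21766471862793, 20.267499923706055), 37.49797058105469) px 151.831392288208 290.86733627319336 [0.5301 0.2125 0.13  ] [103 107 106 112 160 169 164  85  83  84  82  90 158 170 132  83  82  79
  95]
scene 193 ((18.033170700073242, 15.601998329162598), (6.696473121643066, 14.041218757629395), 98.3466567993164) px 405.03317070007324 173.6019983291626 [0.53   0.2155 0.13  ] [118 115 116 116 115 149 187 170 133 125 125 173 193 155 116 115 115 116
 115]
```

Request:
{"op": "servo_tool", "data": {"deltas": [{"dp": [1.5,0.1,-0.2],"yaw": 0},{"dp": [3.0,0,0],"yaw": 0},{"dp": [3.0,0,0],"yaw": 0},{"dp": [2.5,0,0],"yaw": 0},{"dp": [1.0,0,0],"yaw": 0},{"dp": [0,0,0],"yaw": 0}]}}

```text
clock: 2.35
eef_pos: [0.5891, -0.2274, 0.1915]
tcp_rot: [[-0.004, 0.881, -0.473], [0.002, -0.473, -0.881], [-1.0, -0.004, 0.0]]
ft_force: [0.6, -0.1, -0.8]
grip_width: 0.0854
```

Request:
{"op": "servo_tool", "data": {"deltas": [{"dp": [0,0,0],"yaw": 0},{"dp": [0,0,0],"yaw": 0},{"dp": [0,0,0],"yaw": 0},{"dp": [0,0,0],"yaw": 0},{"dp": [0,0,0],"yaw": 0},{"dp": [0,0,0],"yaw": 0},{"dp": [0,0,0],"yaw": 0},{"dp": [0,0,0],"yaw": 0}], "claw": 0, "grip_force": 60}}

```text
clock: 3.15
eef_pos: [0.59, -0.2279, 0.1946]
tcp_rot: [[0.001, 0.882, -0.472], [-0.001, -0.472, -0.882], [-1.0, 0.001, 0.0]]
ft_force: [0.6, -0.0, 4.4]
grip_width: 0.0176
```

Request:
{"op": "servo_tool", "data": {"deltas": [{"dp": [-0.8,0,0],"yaw": 0},{"dp": [-1.5,0,0],"yaw": 0},{"dp": [-2.2,0,0],"yaw": 0},{"dp": [-2.5,0,0],"yaw": 0},{"dp": [-2.5,0,0],"yaw": 0},{"dp": [-2.5,0,0],"yaw": 0},{"dp": [-2.0,0,0],"yaw": 0},{"dp": [0,0,0],"yaw": 0}]}}

```text
clock: 3.95
eef_pos: [0.5902, -0.2279, 0.3387]
tcp_rot: [[0.006, 0.882, -0.472], [-0.003, -0.472, -0.882], [-1.0, 0.007, -0.0]]
ft_force: [-0.3, 0.6, -0.1]
grip_width: 0.0175
```

```bash
python3 - <<'E'
from h import *
s=observe(); print({k:np.round(s[k],4).tolist() for k in('clock','joints','eef_pos','tcp_rot','ft_force','ft_torque')})
snap('wrist','w3');snap('scene','s3')
E
```

```text
{'clock': 3.95, 'joints': [-0.4269, 0.355, 0.987, -0.0001, 1.7926, 0.0641], 'eef_pos': [0.5902, -0.2279, 0.3387], 'tcp_rot': [[0.0065, 0.8818, -0.4715], [-0.003, -0.4715, -0.8818], [-1.0, 0.0071, -0.0004]], 'ft_force': [-0.2528, 0.6036, -0.0591], 'ft_torque': [-0.0111, -0.0062, -0.001]}
```

View pics/w3.png

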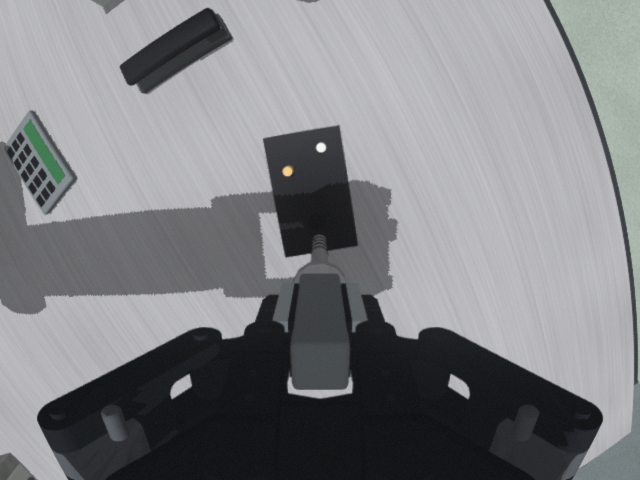

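View pics/s3.png

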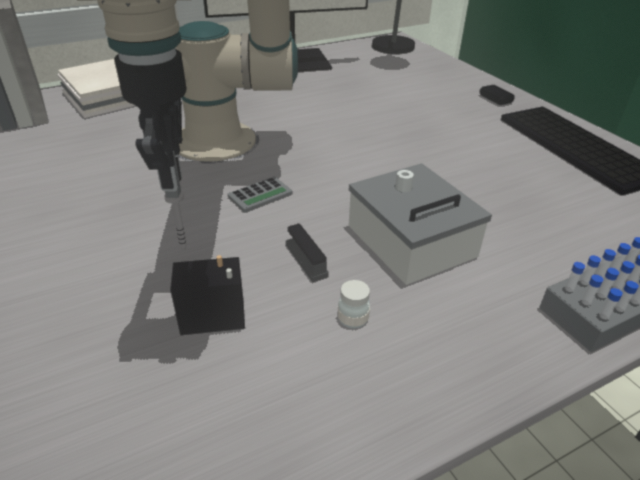

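The gauge is out of the holder and hangs straight. Its tip is at (319,237) in the wrist view and (181,242) in the scene view. I'm now carrying it to above the tube.

Request:
{"op": "servo_tool", "data": {"deltas": [{"dp": [0,-1.2,-1.6],"yaw": 0},{"dp": [0,-2.4,-3.3],"yaw": 0},{"dp": [0,-2.7,-3.7],"yaw": 0},{"dp": [0,-2.7,-3.7],"yaw": 0},{"dp": [0,-2.7,-3.7],"yaw": 0},{"dp": [0,-2.7,-3.7],"yaw": 0},{"dp": [0,-2.7,-3.7],"yaw": 0},{"dp": [0,-2.7,-3.7],"yaw": 0}]}}

```text
clock: 4.85
eef_pos: [0.542, 0.1063, 0.332]
tcp_rot: [[-0.003, 0.882, -0.472], [-0.0, -0.472, -0.882], [-1.0, -0.002, 0.002]]
ft_force: [-0.2, -0.5, -0.3]
grip_width: 0.017
```

Request:
{"op": "servo_tool", "data": {"deltas": [{"dp": [0,-2.7,-3.7],"yaw": 0},{"dp": [0,-2.4,-3.3],"yaw": 0},{"dp": [0,-1.2,-2.0],"yaw": 0},{"dp": [0,0,0],"yaw": 0},{"dp": [0,0,0],"yaw": 0},{"dp": [0,0,0],"yaw": 0}]}}

```text
clock: 5.45
eef_pos: [0.53, 0.2126, 0.333]
tcp_rot: [[-0.001, 0.881, -0.473], [-0.001, -0.473, -0.881], [-1.0, -0.001, 0.001]]
ft_force: [0.4, -0.9, -0.3]
grip_width: 0.0175
```

```bash
python3 - <<'E'
from h import *
s=observe(); print({k:np.round(s[k],4).tolist() for k in('clock','joints','eef_pos','tcp_rot','ft_force','ft_torque')})
snap('wrist','w4');snap('scene','s4');snap('top','t4')
E
```

```text
{'clock': 5.45, 'joints': [0.317, 0.179, 1.2063, -0.0004, 1.7578, 0.8092], 'eef_pos': [0.53, 0.2126, 0.333], 'tcp_rot': [[-0.0013, 0.8813, -0.4726], [-0.0009, -0.4726, -0.8813], [-1.0, -0.0008, 0.0014]], 'ft_force': [0.4461, -0.8746, -0.2943], 'ft_torque': [-0.0078, -0.0021, 0.0588]}
```

View pics/w4.png

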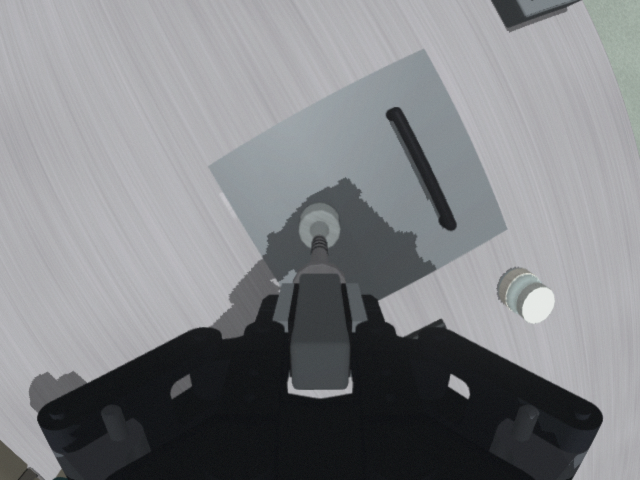

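View pics/s4.png

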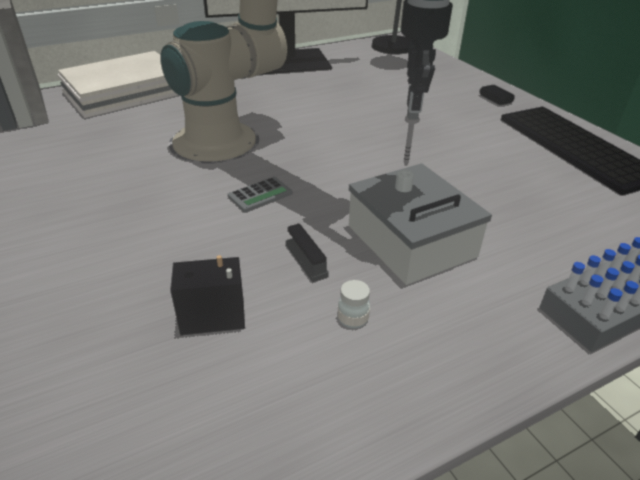

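```bash
python3 - <<'E'
from h import *
p,d,c=load('w4')
z=cv2.resize(p[190:270,275:365],None,fx=7,fy=7,interpolation=cv2.INTER_CUBIC); cv2.imwrite('pics/w4z.png',z[:,:,::-1])
p,d,c=load('s4')
z=cv2.resize(p[100:200,370:440],None,fx=6,fy=6,interpolation=cv2.INTER_CUBIC); cv2.imwrite('pics/s4z.png',z[:,:,::-1])
E
```

```text
(no output)
```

View pics/w4z.png

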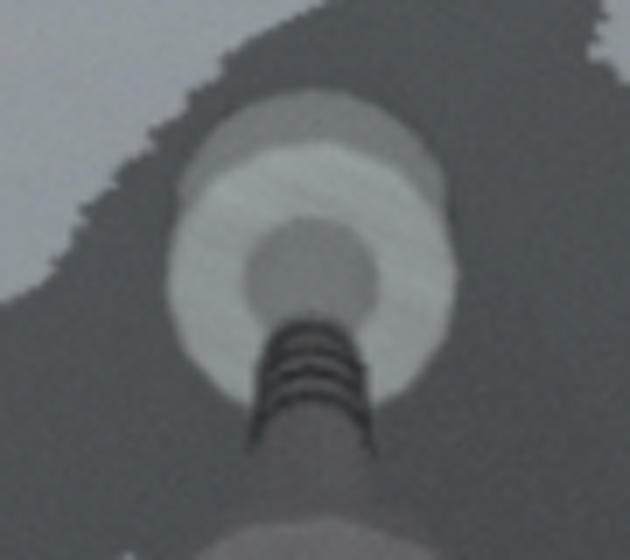

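View pics/s4z.png

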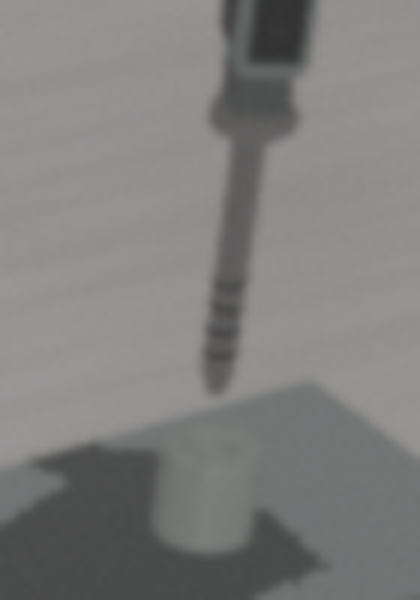

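```bash
python3 - <<'E'
from h import *
p,d,c=load('w4')
f=lambda a,b,z:onz(c,275+(a+.5)/7-.5,190+(b+.5)/7-.5,z,True).round(4)
print('rim',f(312.5,283,.130),f(168,283,.13),f(457,283,.13),f(312,143,.13),'bore',f(312,281,.13))
print('shoulder far edge',f(313,318,.157))
g=lambda a,b:(275*0+370+(a+.5)/6-.5,100+(b+.5)/6-.5)
p,d,c=load('s4')
# rod axis in scene: collar bottom centre & tip ; expected projections for vertical rod at TCP
def proj(P):
    T=np.array(c['T']);q=T[:3,:3].T@(np.array(P)-T[:3,3]);fl=240/np.tan(np.radians(c['fovy'])/2);return q[:2]/q[2]*fl+[c['cx'],c['cy']]
x,y=.530,.2126
dz=.333-.1946
print('exp tip',proj([x,y,.010+dz]),'shoulder',proj([x,y,.018+dz]),'collar und',proj([x,y,.1+dz]),'rim',proj([.530,.2135,.13]))
print('obs tip',g(215,392),'shoulder', g(218,357),'collar',g(250,140),'rim',g(213,445))
E
```

```text
rim [0.5307 0.2128 0.13  ] [0.517  0.2202 0.13  ] [0.5445 0.2054 0.13  ] [0.5379 0.2264 0.13  ] bore [0.5308 0.213  0.13  ]
shoulder far edge [0.5322 0.2153 0.157 ]
exp tip [404.91947835 165.48065988] shoulder [405.42080706 161.73889903] collar und [410.86811667 121.08188227] rim [404.17784673 173.83542155]
obs tip (405.4166666666667, 164.91666666666669) shoulder (405.9166666666667, 159.08333333333334) collar (411.25, 122.91666666666667) rim (405.0833333333333, 173.75)
```

Request:
{"op": "servo_tool", "data": {"deltas": [{"dp": [0.5,0,-0.1],"yaw": 0},{"dp": [0.8,0,0],"yaw": 0},{"dp": [0.8,0,0],"yaw": 0},{"dp": [0.8,0,0],"yaw": 0},{"dp": [0.8,0,0],"yaw": 0},{"dp": [0,0,0],"yaw": 0},{"dp": [0,0,0],"yaw": 0}]}}

```text
clock: 6.3
eef_pos: [0.5303, 0.2145, 0.2968]
tcp_rot: [[-0.0, 0.882, -0.472], [-0.0, -0.472, -0.882], [-1.0, -0.0, 0.0]]
ft_force: [-0.1, 0.5, -0.8]
grip_width: 0.0173
```

```bash
python3 - <<'E'
from h import *
s=observe(); print({k:np.round(s[k],4).tolist() for k in('clock','eef_pos','ft_force','ft_torque')})
p,d,c=snap('wrist','w5'); p2,_,_=snap('scene','s5')
a=cv2.resize(p[190:270,275:365],None,fx=5,fy=5); b=cv2.resize(p2[110:190,370:440],None,fx=5,fy=5)
cv2.imwrite('pics/z5.png',np.hstack([a,b])[:,:,::-1])
E
```

```text
{'clock': 6.3, 'eef_pos': [0.5303, 0.2145, 0.2968], 'ft_force': [-0.1258, 0.4769, -0.7889], 'ft_torque': [-0.001, -0.0184, 0.0218]}
```

View pics/z5.png

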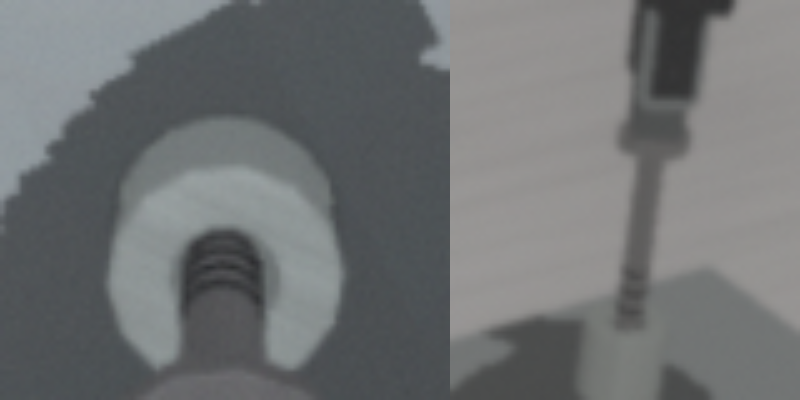

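The tip is inside the bore (left crop (222,250), dark rings within the rim) and there is no side force. I'm pushing it down.

Request:
{"op": "servo_tool", "data": {"deltas": [{"dp": [0.7,0,0],"yaw": 0},{"dp": [1.0,0,0],"yaw": 0},{"dp": [1.2,0,0],"yaw": 0},{"dp": [1.2,0,0],"yaw": 0},{"dp": [1.2,0,0],"yaw": 0},{"dp": [0.9,0,0],"yaw": 0},{"dp": [0.4,0,0],"yaw": 0},{"dp": [0,0,0],"yaw": 0}]}}

```text
clock: 7.2
eef_pos: [0.5302, 0.2145, 0.2301]
tcp_rot: [[-0.001, 0.882, -0.472], [-0.0, -0.472, -0.882], [-1.0, -0.001, 0.001]]
ft_force: [-0.0, -0.7, -0.1]
grip_width: 0.0178
```

Request:
{"op": "servo_tool", "data": {"deltas": [{"dp": [0.2,0,0],"yaw": 0},{"dp": [0.2,0,0],"yaw": 0},{"dp": [0.2,0,0],"yaw": 0},{"dp": [0.1,0,0],"yaw": 0},{"dp": [0,0,0],"yaw": 0}]}}

```text
clock: 7.7
eef_pos: [0.5305, 0.2145, 0.2246]
tcp_rot: [[0.001, 0.882, -0.472], [0.0, -0.472, -0.882], [-1.0, 0.001, -0.001]]
ft_force: [-1.9, -1.3, 3.3]
grip_width: 0.0176
```

Request:
{"op": "servo_tool", "data": {"deltas": [{"dp": [0.1,0,0],"yaw": 0},{"dp": [0,0,0],"yaw": 0},{"dp": [0,0,0],"yaw": 0},{"dp": [0,0,0],"yaw": 0}]}}

```text
clock: 8.1
eef_pos: [0.5305, 0.2146, 0.2246]
tcp_rot: [[0.002, 0.882, -0.472], [0.0, -0.472, -0.882], [-1.0, 0.001, -0.001]]
ft_force: [-2.8, -1.3, 8.4]
grip_width: 0.0173
```

```bash
python3 - <<'E'
from h import *
s=observe(); print({k:np.round(s[k],4).tolist() for k in('clock','eef_pos','ft_force','ft_torque')})
p,d,c=snap('wrist','w6'); p2,_,_=snap('scene','s6')
a=cv2.resize(p[210:310,270:370],None,fx=4,fy=4); b=cv2.resize(p2[130:210,370:440],None,fx=5,fy=5)
cv2.imwrite('pics/z6.png',np.hstack([a,b])[:,:,::-1])
E
```

```text
{'clock': 8.1, 'eef_pos': [0.5305, 0.2146, 0.2246], 'ft_force': [-2.795, -1.3283, 8.427], 'ft_torque': [-0.3089, 0.7737, -0.0069]}
```

View pics/z6.png

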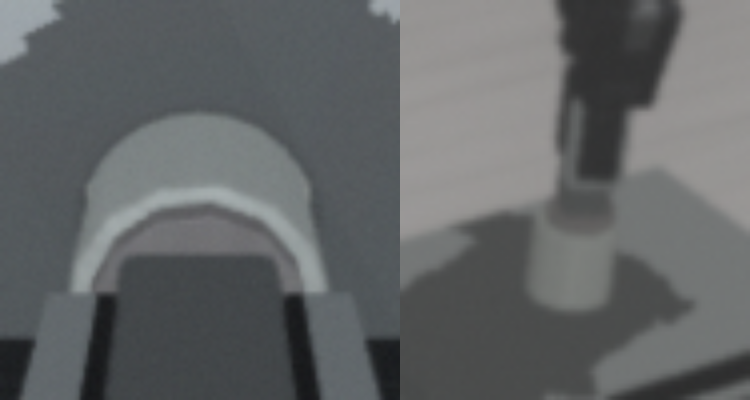

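The collar is seated all round on the mouth, with an 8 N reaction, and the TCP is at 0.2246, where it should be. I'll hold a little longer and then draw the gauge out.

Request:
{"op": "servo_tool", "data": {"deltas": [{"dp": [0,0,0],"yaw": 0},{"dp": [0,0,0],"yaw": 0},{"dp": [0,0,0],"yaw": 0},{"dp": [-0.8,0,0],"yaw": 0},{"dp": [-1.5,0,0],"yaw": 0},{"dp": [-2,0,0],"yaw": 0},{"dp": [-2.2,0,0],"yaw": 0},{"dp": [-2.2,0,0],"yaw": 0}]}}

```text
clock: 9.0
eef_pos: [0.5304, 0.2145, 0.3116]
tcp_rot: [[0.001, 0.882, -0.472], [0.0, -0.472, -0.882], [-1.0, 0.001, -0.0]]
ft_force: [0.5, 0.4, -1.4]
grip_width: 0.0171
```

Request:
{"op": "servo_tool", "data": {"deltas": [{"dp": [-1.8,0,0],"yaw": 0},{"dp": [-0.8,0,0],"yaw": 0},{"dp": [0,0,0],"yaw": 0},{"dp": [0,0,-1],"yaw": 0},{"dp": [0,0,-1.5],"yaw": 0},{"dp": [0,0,-1],"yaw": 0},{"dp": [0,0,0],"yaw": 0}]}}

```text
clock: 9.7
eef_pos: [0.547, 0.2466, 0.3342]
tcp_rot: [[-0.002, 0.882, -0.47], [-0.001, -0.47, -0.882], [-1.0, -0.002, 0.002]]
ft_force: [0.1, -0.1, -1.0]
grip_width: 0.0172
```

```bash
python3 - <<'E'
from h import *
s=observe(); print({k:np.round(s[k],4).tolist() for k in('clock','eef_pos','ft_force','ft_torque')})
p,d,c=snap('wrist','w7'); p2,_,_=snap('scene','s7')
a=cv2.resize(p[150:350,220:420],None,fx=2,fy=2); b=cv2.resize(p2[80:240,350:500],None,fx=2.5,fy=2.5)
cv2.imwrite('pics/z7.png',np.hstack([a,b])[:,:,::-1])
E
```

```text
{'clock': 9.7, 'eef_pos': [0.547, 0.2466, 0.3342], 'ft_force': [0.0675, -0.132, -1.0032], 'ft_torque': [-0.0201, 0.0279, 0.0208]}
```

View pics/z7.png

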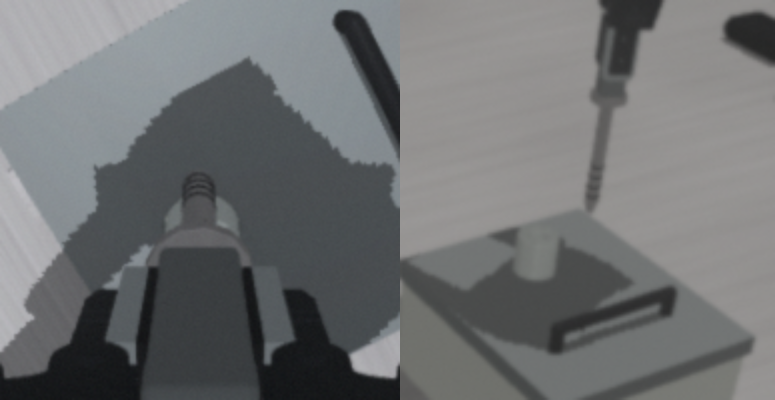

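The gauge is drawn right out, with its tip at about 0.15 m beside the tube. The tool can only turn about its own axis, so I'll level the rod by swinging it in the pads against the tube's rim under a lighter grip.

Request:
{"op": "servo_tool", "data": {"deltas": [{"dp": [1.5,0,0],"yaw": 0},{"dp": [1.9,0,0],"yaw": 0},{"dp": [1.0,0,0],"yaw": 0},{"dp": [0,0,0.7],"yaw": 0},{"dp": [0,0,0.7],"yaw": 0},{"dp": [0.05,0,0.6],"yaw": 0},{"dp": [0.05,0,0.6],"yaw": 0},{"dp": [0.1,0,0.6],"yaw": 0}], "claw": 0, "grip_force": 30}}

```text
clock: 10.6
eef_pos: [0.532, 0.2171, 0.2915]
tcp_rot: [[0.004, 0.882, -0.471], [0.002, -0.471, -0.882], [-1.0, 0.002, -0.003]]
ft_force: [3.1, 4.4, 2.3]
grip_width: 0.0169
```

```bash
python3 - <<'E'
from h import *
s=observe(); print({k:np.round(s[k],4).tolist() for k in('clock','eef_pos','ft_force','ft_torque','grip_width')})
p,d,c=snap('wrist','w8'); p2,_,_=snap('scene','s8')
a=cv2.resize(p[150:350,220:420],None,fx=2,fy=2); b=cv2.resize(p2[80:240,350:500],None,fx=2.5,fy=2.5)
cv2.imwrite('pics/z8.png',np.hstack([a,b])[:,:,::-1])
E
```

```text
{'clock': 10.6, 'eef_pos': [0.532, 0.2171, 0.2915], 'ft_force': [3.133, 4.3802, 2.2937], 'ft_torque': [0.9499, -0.7097, 0.0616], 'grip_width': 0.0169}
```

View pics/z8.png

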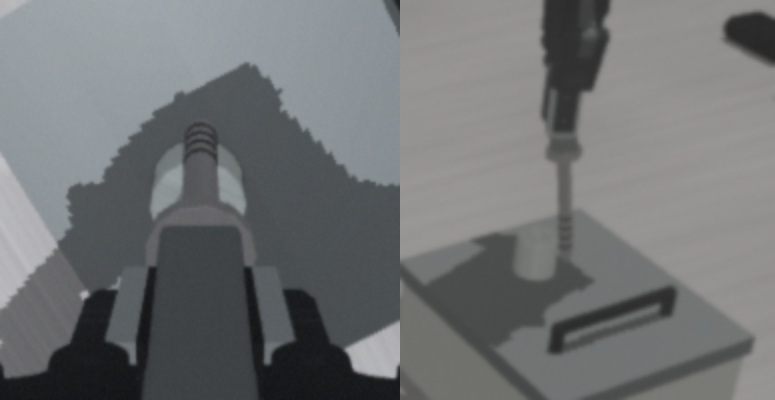

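The rod is tilting against the rim and pivoting in the pads, with about 5 N of push. I'm continuing along the arc.

Request:
{"op": "servo_tool", "data": {"deltas": [{"dp": [0.25,0,0.9],"yaw": 0},{"dp": [0.3,0,0.9],"yaw": 0},{"dp": [0.35,0,0.85],"yaw": 0},{"dp": [0.4,0,0.85],"yaw": 0},{"dp": [0.5,0,0.8],"yaw": 0},{"dp": [0.6,0,0.75],"yaw": 0},{"dp": [0,0,0],"yaw": 0}]}}

```text
clock: 11.4
eef_pos: [0.5074, 0.1717, 0.2646]
tcp_rot: [[-0.002, 0.881, -0.473], [-0.001, -0.473, -0.881], [-1.0, -0.001, 0.001]]
ft_force: [2.5, 1.2, -0.1]
grip_width: 0.0174
```

```bash
python3 - <<'E'
from h import *
s=observe(); print({k:np.round(s[k],4).tolist() for k in('clock','eef_pos','ft_force','ft_torque','grip_width')})
p,d,c=snap('wrist','w9'); p2,_,_=snap('scene','s9')
a=cv2.resize(p[100:350,195:445],None,fx=1.6,fy=1.6); b=cv2.resize(p2[80:240,350:500],None,fx=2.5,fy=2.5)
cv2.imwrite('pics/z9.png',np.hstack([a,b])[:,:,::-1])
E
```

```text
{'clock': 11.4, 'eef_pos': [0.5074, 0.1717, 0.2646], 'ft_force': [2.4986, 1.1916, -0.1093], 'ft_torque': [0.4089, -0.7282, -0.1336], 'grip_width': 0.0174}
```

View pics/z9.png

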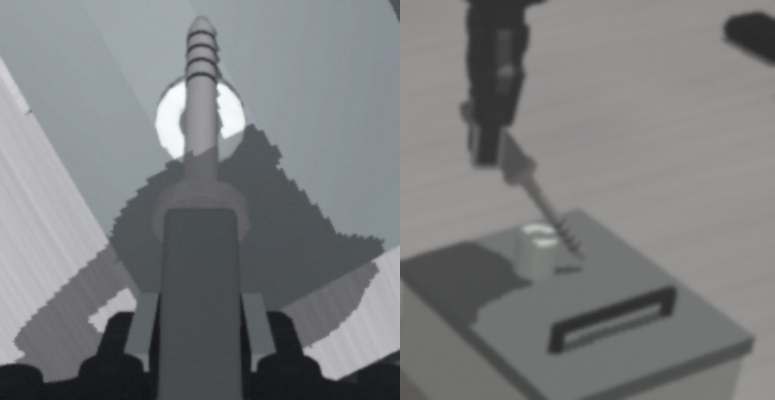

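The rod is now about 42° from vertical, with its tip at (405,105) in the wrist view, lying across the tube mouth. I'm continuing to level.

Request:
{"op": "servo_tool", "data": {"deltas": [{"dp": [0.7,0,0.8],"yaw": 0},{"dp": [0.8,0,0.8],"yaw": 0},{"dp": [0.9,0,0.75],"yaw": 0},{"dp": [0.8,0,0.5],"yaw": 0},{"dp": [0.8,0,0.4],"yaw": 0},{"dp": [0.8,0,0.25],"yaw": 0},{"dp": [0,0,0],"yaw": 0}]}}

```text
clock: 12.2
eef_pos: [0.491, 0.1412, 0.2164]
tcp_rot: [[-0.002, 0.881, -0.472], [-0.001, -0.472, -0.881], [-1.0, -0.001, 0.002]]
ft_force: [1.9, -0.2, 2.1]
grip_width: 0.0178
```

```bash
python3 - <<'E'
from h import *
s=observe(); print({k:np.round(s[k],4).tolist() for k in('clock','eef_pos','ft_force','ft_torque','grip_width')})
p,d,c=snap('wrist','w10'); p2,_,_=snap('scene','s10')
a=cv2.resize(p[50:350,170:470],None,fx=1.333,fy=1.333); b=cv2.resize(p2[80:240,350:500],None,fx=2.5,fy=2.5)
cv2.imwrite('pics/z10.png',np.hstack([a,b])[:,:,::-1])
o=(np.array(s['eef_pos'])[:2]-[.5305,.2145])@[-.472,-.882]; print('s',o+.016,'h',s['eef_pos'][2]-.184)
E
```

```text
{'clock': 12.2, 'eef_pos': [0.491, 0.1412, 0.2164], 'ft_force': [1.8639, -0.2472, 2.081], 'ft_torque': [0.1385, -0.3566, -0.1506], 'grip_width': 0.0178}
s 0.09934155912797323 h 0.03238046866361538
```

View pics/z10.png

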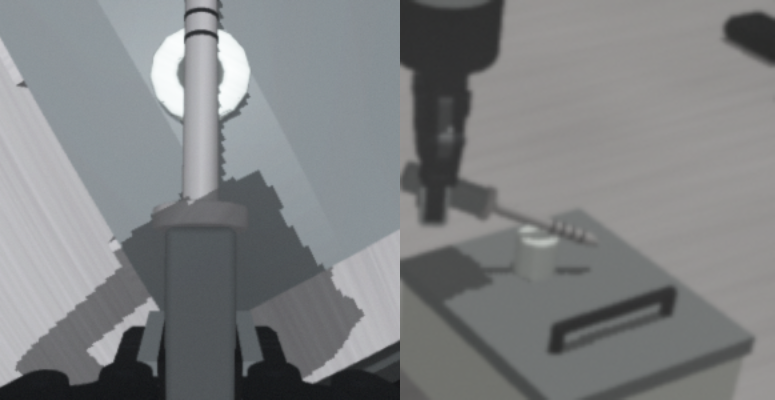

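Request:
{"op": "servo_tool", "data": {"deltas": [{"dp": [0.8,0,0.2],"yaw": 0},{"dp": [0.8,0,0.2],"yaw": 0},{"dp": [0.6,0,0.1],"yaw": 0},{"dp": [0.4,0,0.1],"yaw": 0},{"dp": [0.15,0,0],"yaw": 0},{"dp": [0,0,0],"yaw": 0},{"dp": [0,0,0],"yaw": 0}]}}

```text
clock: 13.0
eef_pos: [0.4886, 0.1364, 0.1905]
tcp_rot: [[-0.0, 0.882, -0.472], [-0.0, -0.472, -0.882], [-1.0, 0.0, 0.0]]
ft_force: [0.1, 0.1, 3.2]
grip_width: 0.0174
```

```bash
cat > look.py <<'E'
from h import *
import sys
n=sys.argv[1]
s=observe(); print({k:np.round(s[k],4).tolist() for k in('clock','eef_pos','ft_force','ft_torque','grip_width')})
p,d,c=snap('wrist','w'+n); p2,d2,c2=snap('scene','s'+n)
a=cv2.resize(p[50:350,170:470],None,fx=1.333,fy=1.333); b=cv2.resize(p2[60:220,340:490],None,fx=2.5,fy=2.5)
cv2.imwrite('pics/z'+n+'.png',np.hstack([a,b])[:,:,::-1])
o=(np.array(s['eef_pos'])[:2]-[.5305,.2145])@[-.472,-.882]; print('s',o+.016,'h',s['eef_pos'][2]-.184)
# rod points from scene depth: near the vertical plane through TCP along e
e=np.array([-.472,-.882]);nn=np.array([-.882,.472])
P=cloud(d2,c2);t=np.array(s['eef_pos']);r=P[...,:2]-t[:2]; al=-(r@e); ac=r@nn
m=(abs(ac)<.012)&(al>.045)&(al<.122)&(abs(P[...,2]-(t[2]-.054))<.03)&(d2>0)&((P[...,2]>.136)|(al>.11)|(al<.06))
print('n',m.sum()); 
if m.sum()>10:
    k=np.polyfit(al[m],P[...,2][m],1); print('slope deg',np.degrees(np.arctan(k[0])),'z at tip',np.polyval(k,.128), 'grip',np.polyval(k,0),'across',np.median(ac[m]))
E
python3 look.py 11
```

```text
{'clock': 13.0, 'eef_pos': [0.4886, 0.1364, 0.1905], 'ft_force': [0.0749, 0.0776, 3.2472], 'ft_torque': [0.3715, -0.2596, -0.0996], 'grip_width': 0.0174}
s 0.10461953650748544 h 0.006469039220199008
n 196
slope deg -5.7447048756798536 z at tip 0.13570093075399373 grip 0.14857790376385258 across -0.004056918143239347
```

View pics/z11.png

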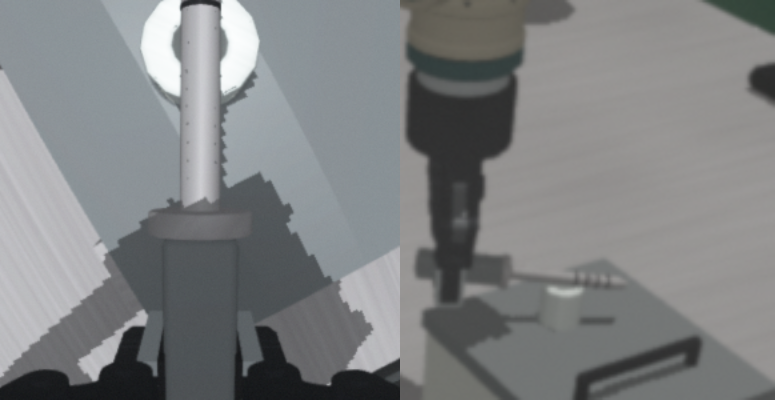

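Request:
{"op": "servo_tool", "data": {"deltas": [{"dp": [0.15,0,0],"yaw": 0},{"dp": [0.1,0,0],"yaw": 0},{"dp": [0,0,0],"yaw": 0}]}}

```text
clock: 13.4
eef_pos: [0.4886, 0.1363, 0.1878]
tcp_rot: [[-0.0, 0.882, -0.472], [-0.0, -0.472, -0.882], [-1.0, -0.0, 0.0]]
ft_force: [-0.6, -1.7, 4.3]
grip_width: 0.0174
```

```bash
python3 look.py 12; python3 - <<'E'
from h import *
p,d,c=load('s12'); cv2.imwrite('pics/z12.png',cv2.resize(p[130:200,340:440],None,fx=7,fy=7,interpolation=cv2.INTER_CUBIC)[:,:,::-1])
E
```

```text
{'clock': 13.4, 'eef_pos': [0.4886, 0.1363, 0.1878], 'ft_force': [-0.6259, -1.7308, 4.3108], 'ft_torque': [0.2168, -0.2161, -0.0378], 'grip_width': 0.0174}
s 0.10474385571559329 h 0.003750071674327282
n 201
slope deg -3.5927443484641617 z at tip 0.13679799881938387 grip 0.14483480291583226 across -0.00423917439897877
```

View pics/z12.png

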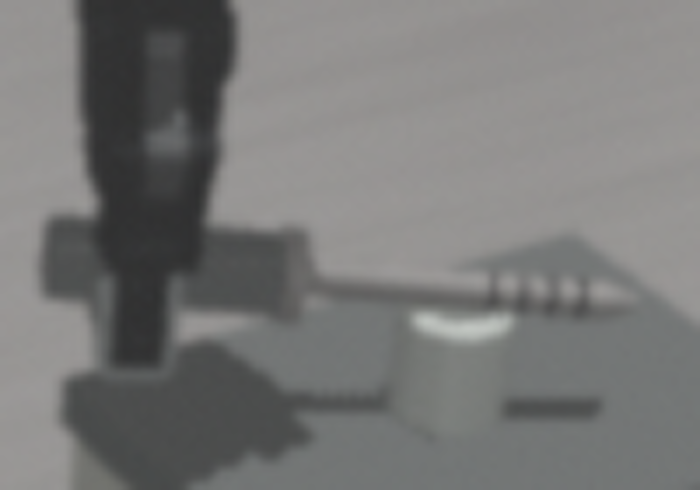

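The rod lies across the mouth and is now about 3–4° tip-down, with its tip at (635,298) in the crop. I'll press 2 mm more, tighten the grip and lift.

Request:
{"op": "servo_tool", "data": {"deltas": [{"dp": [0.1,0,0],"yaw": 0},{"dp": [0.15,0,0],"yaw": 0},{"dp": [0,0,0],"yaw": 0}]}}

```text
clock: 13.8
eef_pos: [0.4886, 0.1364, 0.1852]
tcp_rot: [[-0.0, 0.882, -0.472], [-0.0, -0.472, -0.882], [-1.0, 0.0, 0.0]]
ft_force: [-0.2, -2.7, 5.7]
grip_width: 0.0176
```

Request:
{"op": "servo_tool", "data": {"deltas": [{"dp": [0,0,0],"yaw": 0},{"dp": [0,0,0],"yaw": 0},{"dp": [-0.4,0,0],"yaw": 0},{"dp": [-0.8,0,0],"yaw": 0},{"dp": [-1.4,0,0],"yaw": 0},{"dp": [-1.8,0,0],"yaw": 0},{"dp": [-2.0,0,0],"yaw": 0},{"dp": [-2.0,0,0],"yaw": 0}], "claw": 0, "grip_force": 100}}

```text
clock: 14.6
eef_pos: [0.4884, 0.1365, 0.2709]
tcp_rot: [[-0.0, 0.882, -0.471], [-0.0, -0.471, -0.882], [-1.0, -0.0, 0.0]]
ft_force: [-0.1, -0.3, -1.5]
grip_width: 0.0169
```

Request:
{"op": "servo_tool", "data": {"deltas": [{"dp": [-1.6,0,0],"yaw": 0},{"dp": [-1.0,0,0],"yaw": 0},{"dp": [-0.5,0,0],"yaw": 0},{"dp": [0,0,0],"yaw": 0},{"dp": [0,0,0],"yaw": 0},{"dp": [0,0,0],"yaw": 0},{"dp": [0,0,0],"yaw": 0}]}}

```text
clock: 15.3
eef_pos: [0.4885, 0.1364, 0.2997]
tcp_rot: [[-0.001, 0.882, -0.472], [-0.0, -0.472, -0.882], [-1.0, -0.001, 0.001]]
ft_force: [0.7, -0.3, -1.2]
grip_width: 0.0169
```

```bash
python3 look.py 13; python3 - <<'E'
from h import *
p,d,c=load('s13'); cv2.imwrite('pics/z13b.png',cv2.resize(p[70:190,320:460],None,fx=5,fy=5,interpolation=cv2.INTER_CUBIC)[:,:,::-1])
E
```

```text
{'clock': 15.3, 'eef_pos': [0.4885, 0.1364, 0.2997], 'ft_force': [0.704, -0.3078, -1.1944], 'ft_torque': [-0.0218, 0.0128, -0.0227], 'grip_width': 0.0169}
s 0.10467607549433883 h 0.11566401454337683
n 252
slope deg -4.152373348333197 z at tip 0.24831015766745448 grip 0.2576029238551138 across -0.0042277413775892985
```

View pics/z13b.png

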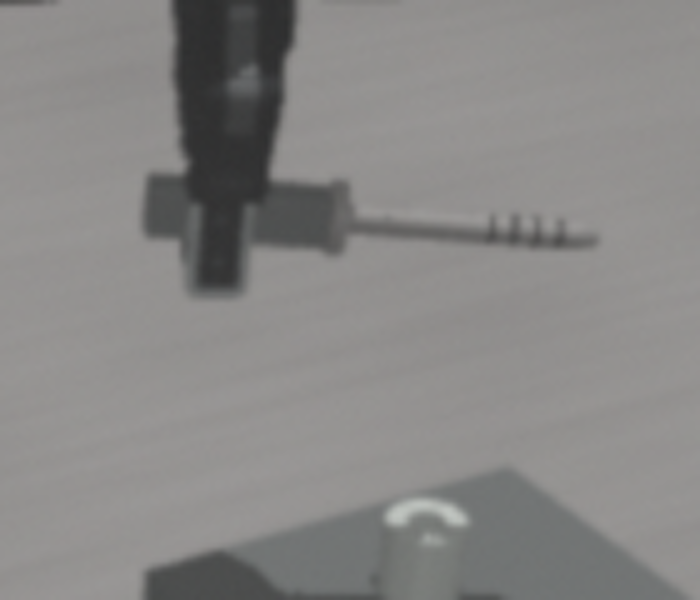

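View pics/w13.png

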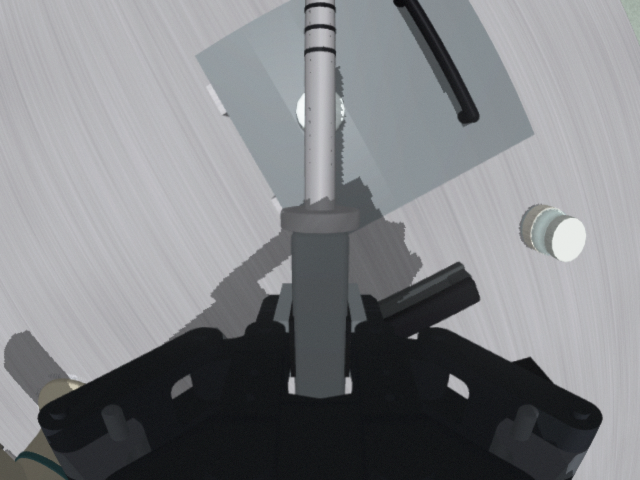

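The gauge is held clear, and the picture shows it nearly level: in the crop the handle's end is at (146,207) and the tip at (597,240). I'm measuring the tilt by casting rays onto the gripper's vertical plane.

```bash
python3 - <<'E'
from h import *
p,d,c=load('s13'); s=observe(); R=np.array(s['tcp_rot']);t=np.array(s['eef_pos'])
n=R[:,1]
pts=[]
for lab,a,b in[('handle end',146,207),('handle@collar',332,216),('rod root',352,222),('rod mid',480,233),('tip',597,240)]:
    o,r=ray(c,320+(a+.5)/5-.5,70+(b+.5)/5-.5); q=o+r*((t-o)@n)/(r@n); k=R.T@(q-t); pts.append((k[2],q[2])); print(lab,q.round(4),'tool',k.round(4))
pts=np.array(pts); k=np.polyfit(-pts[:,0],pts[:,1],1); print('slope deg',np.degrees(np.arctan(k[0])),'length',np.ptp(pts[:,0]))
p,d,c=load('w13'); 
P0,d0,c0=load('scene0'); p1,_,_=load('s13')
print('stapler/jar change', [np.abs(p1[y0:y1,x0:x1].astype(int)-P0[y0:y1,x0:x1]).mean().round(2) for x0,x1,y0,y1 in[(283,332,220,282),(333,375,278,330)]])
E
```

```text
handle end [0.4773 0.1155 0.2553] tool [0.0447 0.     0.0237]
handle@collar [0.5081 0.173  0.253 ] tool [ 0.0469 -0.     -0.0415]
rod root [0.5115 0.1794 0.2509] tool [ 0.049   0.     -0.0487]
rod mid [0.5329 0.2193 0.2475] tool [ 0.0524  0.     -0.094 ]
tip [0.5524 0.2558 0.2455] tool [ 0.0543  0.     -0.1354]
slope deg -3.7110023640434475 length 0.15906252634297974
stapler/jar change [np.float64(10.93), np.float64(0.85)]
```

View pics/s13.png

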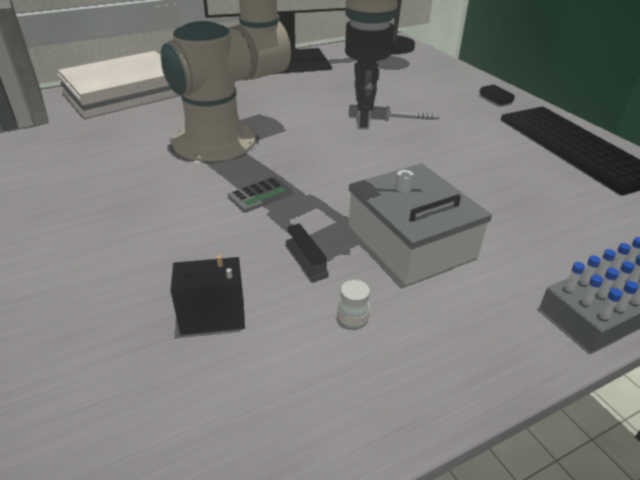

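Request:
{"op": "servo_tool", "data": {"deltas": [{"dp": [0,0,0],"yaw": 0},{"dp": [0,0,0],"yaw": 0},{"dp": [0,0,0],"yaw": 0},{"dp": [0,0,0],"yaw": 0},{"dp": [0,0,0],"yaw": 0},{"dp": [0,0,0],"yaw": 0}]}}

```text
clock: 16.0
eef_pos: [0.4886, 0.1365, 0.3004]
tcp_rot: [[0.0, 0.882, -0.472], [-0.0, -0.472, -0.882], [-1.0, 0.0, 0.0]]
ft_force: [0.0, 0.4, -1.6]
grip_width: 0.0169
```

```bash
python3 look.py 14; python3 - <<'E'
from h import *
a,_,_=load('s13');b,_,_=load('s14'); print('drift',np.abs(a[70:150,320:460].astype(int)-b[70:150,320:460]).mean(), observe()['qd'])
E
```

```text
{'clock': 16.0, 'eef_pos': [0.4886, 0.1365, 0.3004], 'ft_force': [0.0022, 0.447, -1.5998], 'ft_torque': [0.012, 0.0044, 0.0015], 'grip_width': 0.0169}
s 0.10459758301512136 h 0.11640286516231385
n 251
slope deg -3.65160283988084 z at tip 0.2493807151164842 grip 0.25754953728053565 across -0.00406179902258298
drift 0.8619345238095238 [ 0.00062636  0.00039303 -0.00017792  0.00052047 -0.00235801  0.00144497]
```

The stapler (308,252) and jar (354,303) have not moved; the brightness change near the stapler is the arm's shadow. The rod is still, so I'm handing in.

```bash
python3 -c "
from cell import *
print(close_job())"
```

```text
the job is handed in; nothing more can be done
None
```

I pulled the gauge out of the holder and pushed it down the guide tube until the collar sat on the mouth. I held it there for more than 0.5 s with about an 8 N reaction, then drew it right out. The tool can only turn about its own axis, so I levelled the rod by swinging it in a lightly closed grip against the tube's rim. Then I tightened the grip to 100 N and lifted it clear. The job is handed in at about 16 s of the 61 s allowed, with the gauge still held.

**Last checks:**
- **Level and height:** the rod is level to about 3.7° (tip slightly low). The tip is at about 0.245 m and the handle centre at about 0.255 m. A second estimate from the depth picture gave the same tilt, with the rod's top surface at about 0.249 m and 0.257 m.
- **Still and clear:** the pictures showed no motion over 0.7 s, and nothing but the gripper was near the gauge.
- **Stapler and jar:** both were where they started. A brightness check near the stapler showed a change, which the picture shows to be the arm's shadow.

My first two move calls were refused for a missing key; nothing moved, and I sent them again.

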